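# Lay up the coffee tray with matching cups

## Task

Lay up the coffee tray for four: pick out the four espresso cups from the drying mat and stand each one upright in the middle of the saucer of its own colour. Set every cup down rather than letting it drop, and knock none over; leave the saucers where they lie, and do not disturb the glass tumbler or the sugar pot.

Things in the scene. Friction and masses are not known exactly. Their poses are not given: they have to be found in the camera images.
- cup_white_mid (a point): Off-white espresso cup, loose, upright on the brown 4 mm mat. Point: its centre, half-way up; z up. Hollow, 62 mm tall, 140 g; outside diameter 62 mm at the rim, 59 mm at 14 mm above the foot, below that narrowing to a 42 mm foot; wall 4.5 mm. Loop handle along its own +x, reaching 54 mm from the axis, 15 to 51 mm above the foot; clear along its own y for a grasp from above.
- cup_teal_mid (a point): Teal (blue-green) espresso cup, loose, upright on the brown 4 mm mat. Point: its centre, half-way up; z up. Hollow, 62 mm tall, 140 g; outside diameter 62 mm at the rim, 59 mm at 14 mm above the foot, below that narrowing to a 42 mm foot; wall 4.5 mm. Loop handle along its own +x, reaching 54 mm from the axis, 15 to 51 mm above the foot; clear along its own y for a grasp from above.
- cup_mustard_mid (a point): Mustard yellow espresso cup, loose, upright on the brown 4 mm mat. Point: its centre, half-way up; z up. Hollow, 62 mm tall, 140 g; outside diameter 62 mm at the rim, 59 mm at 14 mm above the foot, below that narrowing to a 42 mm foot; wall 4.5 mm. Loop handle along its own +x, reaching 54 mm from the axis, 15 to 51 mm above the foot; clear along its own y for a grasp from above.
- cup_charcoal_mid (a point): Charcoal (nearly black) espresso cup, loose, upright on the brown 4 mm mat. Point: its centre, half-way up; z up. Hollow, 62 mm tall, 140 g; outside diameter 62 mm at the rim, 59 mm at 14 mm above the foot, below that narrowing to a 42 mm foot; wall 4.5 mm. Loop handle along its own +x, reaching 54 mm from the axis, 15 to 51 mm above the foot; clear along its own y for a grasp from above.
- saucer_white: Off-white saucer, loose, 180 g. Origin: centre of its underside. Diameter 116 mm, edge 11 mm high; flat middle 60 mm across, 5 mm above the origin: a cup standing on it has its centre 36 mm above the origin. Four lie in a square, 132 mm apart, on a fixed 300 mm birch tray (floor 8 mm thick, rim 20 mm high, wire grips to 38 mm on its left and right edges).
- saucer_teal: Teal (blue-green) saucer, loose, 180 g. Origin: centre of its underside. Diameter 116 mm, edge 11 mm high; flat middle 60 mm across, 5 mm above the origin: a cup standing on it has its centre 36 mm above the origin. Four lie in a square, 132 mm apart, on a fixed 300 mm birch tray (floor 8 mm thick, rim 20 mm high, wire grips to 38 mm on its left and right edges).
- saucer_mustard: Mustard yellow saucer, loose, 180 g. Origin: centre of its underside. Diameter 116 mm, edge 11 mm high; flat middle 60 mm across, 5 mm above the origin: a cup standing on it has its centre 36 mm above the origin. Four lie in a square, 132 mm apart, on a fixed 300 mm birch tray (floor 8 mm thick, rim 20 mm high, wire grips to 38 mm on its left and right edges).
- saucer_charcoal: Charcoal (nearly black) saucer, loose, 180 g. Origin: centre of its underside. Diameter 116 mm, edge 11 mm high; flat middle 60 mm across, 5 mm above the origin: a cup standing on it has its centre 36 mm above the origin. Four lie in a square, 132 mm apart, on a fixed 300 mm birch tray (floor 8 mm thick, rim 20 mm high, wire grips to 38 mm on its left and right edges).
- tumbler: Bystander: a green glass tumbler without handle among the cups on the mat, loose. 80 mm tall, 62 mm across the mouth. Origin: centre of its underside.
- sugar_pot: Bystander: a closed round polished-steel sugar pot with a small knob, loose on the counter beyond tray and mat. 73 mm tall, 72 mm across. Origin: centre of its underside.
There are look-alikes about, which are no part of the job. Leave any purple look-alike of the part that bears cup_white_mid alone. Of the things that look like the part that bears cup_charcoal_mid, the smaller one is meant.

How it is judged:
By the outcome, as a careful person would: the job done as asked, in the order asked, and still so for the second after the job is handed in, with the robot touching nothing.
It also fails if it takes over 128 s, if anything falls off the work surface, if the arm or the gripper's body presses on something with over 40 N, if the wrist force passes 120 N, or if a joint passes its speed limit or range.

## Robot

A 6-joint arm with a two-finger parallel gripper is mounted at the origin on the work surface. World frame = base frame: x ahead of the robot, y to its left, z up, the work surface at z = 0. Lengths are in mm, angles in rad, forces in N, time in s.
With the tool pointing down it reaches from about 400 to 925 mm from the base axis. Payload 12.5 kg.
Tool frame: the origin (TCP) lies at the centre of the arm's flange, where the gripper is bolted on; the fingertips stand 190 mm ahead of it and the grasp point (between the pads) lies 171 mm ahead of it; z points along the fingers, y is the line along which they close (so a half turn about z gives the same grasp; the last joint's range is limited). The gripper opens to 95 mm and grips with 3 to 60 N. Pads are 20 mm wide; open, the fingers measure 119 mm over their backs; the gripper's body (75 mm by 180 mm) begins 59 mm behind the grasp point.
Start: joints at [1.2, 0.491, 1.559, -0, 1.092, -0.106], TCP at [163.548, 603.222, 404.761] pointing down, gripper open.
Joint ranges: [-3.1, 3.1], [-0.84, 2.19], [0.05, 2.79], [-1.13, 4.28], [0.06, 2.93], [-2.69, 2.69]. Speed limits (rad/s): [2.22, 2.22, 2.79, 3.14, 3.14, 3.14].

## Interface

Orientations are given as [roll, pitch, yaw] about the fixed x, y, z axes, in that order (R = Rz(yaw) Ry(pitch) Rx(roll)).
In Python, from cell import env, read_camera, search_frame, cut_out gives the robot as it stands. The module is installed in compiled form; this text tells all that it offers.
- The arm moves only by the tool move_arm, never from a script. Its argument "commands" is a list of rows, each a list of 3 entries, a list of its own where there are three numbers: the shift along the world's x, y, z normalised to -1 to 1, where 1 is 0.03 m, then the turn about the world's z normalised to -1 to 1, where 1 is 0.08 rad, then the opening, from -1 (shut) to 1 (fully open), so that 0 is half open. A call has 1 to 20 rows; each row shifts and turns the commanded pose from where the row before left it; what a row does not reach is not made up. A row lasts 1/12 s, in which the tool goes at most 41.7 mm and 7.16 degrees, less where a joint would pass 70% of its speed; a pose out of reach is approached as far as the arm can. A call with a number of a shift or a turn outside -1 to 1 is refused whole. A call with a gripper value outside its range is refused whole. The fingers move at their own pace and stop on an object; the grip force is fixed at half the most. Time passes only in rows, so rows that do not move let the fingers close. It gives the time, the measured TCP pose, the force, the opening and the grip force at its end, in the units of the state.
- env.state(): the state, without advancing time (a new reading comes with each control period).
- read_camera(name): name is "side" or "top" or "wrist"; returns a dict with "image" (400x640x3 uint8, red, green, blue), "fx", "fy", "cx", "cy" (pixels), "rvec" (rotation vector, rad) and "tvec" (3), from world to camera coordinates, as OpenCV has them. Camera axes: x right, y down, z forward; pixel columns grow to the right and rows downward; lengths in mm; the calibration is good to about 2 mm. The wrist camera is an equidistant fisheye: a pixel r from the principal point sees the ray r / f radians off the axis. A picture is of the moment at which its call begins. There is no depth.
- env.job_done(): hands the job in; it is judged then, once.
Trained networks look in a picture, given as the dict that the camera call returned (one of the last four; its "shot" number tells which), for a name from the list of things; names that differ only in an ending like _2 or _b are one class to them, and where a whole thing is asked for, a point or a joint stands for the part that bears it (a point fixed in the world has none). Each returns a list of dicts, best first, with "confidence" (0 to 1); they miss things now and then, are a little off and sometimes report something else, mostly with a low value. They report only what shows in the picture. A call takes as long as a camera call. They do not tell look-alikes from the thing itself.
- search_frame(thing, picture): "at" ([column, row] in pixels, amid what is visible of it).
- cut_out(thing, picture): "region" (400x640 bool, what is visible of it) and "at" ([column, row] in pixels, amid what is visible of it).
The state is a dict: "t": time; "joints": joint angles; "qvel": joint speeds; "tau": joint torques, N m; "eef_pos": TCP position; "tcp_rot": TCP orientation; "ft_force": force on the tool from outside, world axes, zero at the start; "moment": the same for the moment, N m; "opening": opening from 0.0 (shut) to 1.0 (fully open); "grip_force": force on a finger pad.
Only numpy, scipy, OpenCV 4.12 (cv2) and the standard library are available. Lean on these libraries where they do the work, as an engineer would, in place of code of your own. Each camera call takes 0.05 s, during which the arm holds its last target. There are 200 camera calls.

## Working session

There is one attempt and no reset: what is moved stays moved. The work goes in short steps, Python scripts to look and compute and a tool call to move; the robot and the scene stay as the last step left them, time stands still between calls to the robot, and variables do not carry over. Pictures are saved under pics/ and viewed, at most 14 in all, crops included, and the job is handed in when it is done.

Besides the shell and the picture viewer there is one more tool, called after "Emit:" in YAML: its name, and indented under it one key for each argument. move_arm: Moves the arm, as the interface text tells. Its arguments: {"type":"object","properties":{"commands":{"type":"array","items":{"type":"array"}}},"required":["commands"]}

```bash
mkdir -p pics; cat > h.py <<'E'
import numpy as np, cv2
from cell import env, read_camera, search_frame, cut_out
def ray(p,uv):
    R=cv2.Rodrigues(np.array(p["rvec"],float))[0]; t=np.array(p["tvec"],float).ravel()
    x=(uv[0]-p["cx"])/p["fx"]; y=(uv[1]-p["cy"])/p["fy"]
    if p.get("fish"):
        r=np.hypot(x,y); s=np.sin(r)/r if r>1e-9 else 1; d=np.array([x*s,y*s,np.cos(r)])
    else: d=np.array([x,y,1.])
    return -R.T@t, R.T@d
def at_z(p,uv,z):
    c,d=ray(p,uv); return c+d*(z-c[2])/d[2]
def proj(p,X,fish=False):
    R=cv2.Rodrigues(np.array(p["rvec"],float))[0]; c=R@np.array(X,float)+np.array(p["tvec"],float).ravel()
    if fish:
        h=np.hypot(c[0],c[1]); th=np.arctan2(h,c[2]); s=th/max(h,1e-9)
        return np.array([p["cx"]+p["fx"]*c[0]*s,p["cy"]+p["fy"]*c[1]*s])
    return np.array([p["cx"]+p["fx"]*c[0]/c[2],p["cy"]+p["fy"]*c[1]/c[2]])
def shot(n):
    p=read_camera(n); p["fish"]=n=="wrist"; return p
def save(p,f): cv2.imwrite("pics/"+f,cv2.cvtColor(p["image"],cv2.COLOR_RGB2BGR))
C=["white","teal","mustard","charcoal"]
E
python3 - <<'E'
from h import *
for n in ["top","side","wrist"]:
    p=shot(n); save(p,n+"0.png")
    print(n,p["fx"],ray(p,(p["cx"],p["cy"])))
    if n=="wrist": continue
    for th,z in [(f"cup_{c}_mid",66) for c in C]+[(f"saucer_{c}",15) for c in C]+[("tumbler",84),("sugar_pot",70)]:
        print(th,[(np.round(r["at"]).astype(int).tolist(),round(r["confidence"],2),np.round(at_z(p,r["at"],z)[:2]).tolist()) for r in search_frame(th,p)[:4]])
E
```

```text
top 407.95595655273814 (array([ 303.20820326,   18.43802426, 1109.89598966]), array([ 0.2206267 , -0.02984726, -0.97490153]))
cup_white_mid [([419, 307], 0.96, [256.0, -222.0]), ([366, 192], 0.6, [568.0, -145.0]), ([392, 235], 0.56, [445.0, -191.0])]
cup_teal_mid [([365, 191], 0.93, [571.0, -143.0]), ([216, 214], 0.48, [571.0, 254.0]), ([436, 230], 0.47, [439.0, -305.0])]
cup_mustard_mid [([434, 231], 0.9, [438.0, -300.0])]
cup_charcoal_mid [([386, 128], 0.95, [739.0, -233.0]), ([407, 188], 0.74, [561.0, -254.0]), ([281, 129], 0.27, [780.0, 54.0])]
saucer_white [([218, 211], 0.82, [590.0, 260.0])]
saucer_teal [([261, 208], 0.73, [582.0, 142.0])]
saucer_mustard [([223, 259], 0.89, [456.0, 260.0]), ([394, 237], 0.33, [446.0, -204.0])]
saucer_charcoal [([267, 251], 0.75, [460.0, 140.0])]
tumbler [([352, 239], 0.81, [447.0, -86.0])]
sugar_pot [([282, 129], 0.67, [778.0, 52.0])]
side 430.88279073119867 (array([483.67008257, 777.07048324, 942.32641703]), array([ 0.04248255, -0.64243647, -0.76516051]))
cup_white_mid [([353, 154], 0.89, [436.0, -159.0]), ([410, 151], 0.77, [267.0, -182.0])]
cup_teal_mid [([307, 161], 0.79, [567.0, -118.0]), ([349, 178], 0.45, [445.0, -58.0])]
cup_mustard_mid [([349, 127], 0.63, [450.0, -278.0])]
cup_charcoal_mid [([313, 136], 0.9, [558.0, -230.0]), ([256, 137], 0.65, [730.0, -210.0]), ([341, 245], 0.31, [461.0, 170.0])]
saucer_white [([287, 285], 0.81, [585.0, 260.0])]
saucer_teal [([289, 244], 0.77, [593.0, 139.0])]
saucer_mustard [([344, 292], 0.79, [447.0, 270.0]), ([316, 135], 0.35, [553.0, -295.0])]
saucer_charcoal [([343, 248], 0.91, [453.0, 141.0])]
tumbler [([348, 176], 0.75, [449.0, -51.0])]
sugar_pot [([216, 214], 0.86, [786.0, 99.0])]
wrist 309.70691628693146 (array([ 83.18068525, 624.25480907, 385.87328135]), array([ 0.28519329, -0.07709309, -0.95536456]))
```

View pics/top0.png

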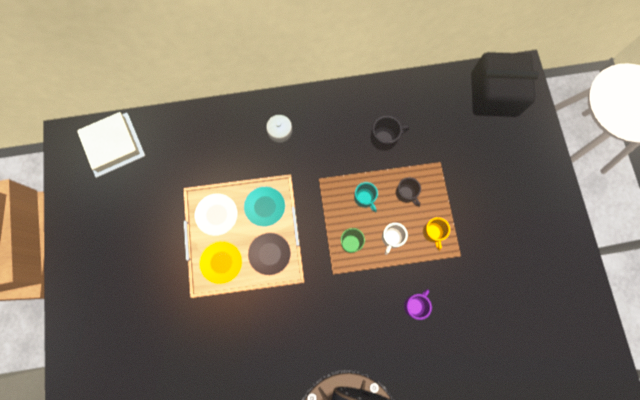

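View pics/side0.png

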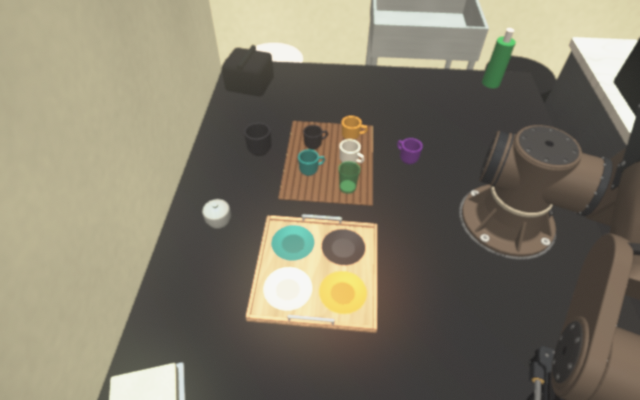

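Top view: white cup (396,235), teal (366,193), mustard (437,230), tumbler (351,240). Two charcoal candidates: the mug at (386,130) beyond the mat, and the smaller cup on the mat at (408,190), which is the one meant. The purple cup (419,306) is to be left alone. Next I'll fit poses and check them in a crop.

```bash
cat >> h.py <<'E'
A=np.linspace(0,2*np.pi,40,endpoint=False)
def circ(r,z): return np.c_[r*np.cos(A),r*np.sin(A),np.full(40,z)]
BODY=np.vstack([circ(31,62),circ(29.5,14),circ(21,0)])
HAND=np.array([[x,y,z] for x,z in [(28,15),(46,15),(54,22),(54,44),(46,51),(28,51)] for y in(-4,4)],float)
SAU=np.vstack([circ(58,11),circ(40,0)])
def mask(p,parts,x,y,yaw,z0,S=4):
    m=np.zeros((400*S,640*S),np.uint8); c,s=np.cos(yaw),np.sin(yaw)
    for P in parts:
        W=P@np.array([[c,s,0],[-s,c,0],[0,0,1]])+[x,y,z0]
        q=np.array([proj(p,w,p["fish"]) for w in W])
        cv2.fillConvexPoly(m,cv2.convexHull(np.round((q+.5)*S).astype(np.int32)),255)
    return cv2.resize(m,(640,400),interpolation=cv2.INTER_AREA)/255.
def fit(p,reg,parts,x0,z0,yaw=True):
    from scipy.optimize import minimize
    def f(v):
        return np.abs(mask(p,parts,v[0],v[1],v[2] if yaw else 0,z0)-reg).sum()/reg.sum()
    best=None
    for a in (np.arange(-3,3.1,.75) if yaw else [0]):
        r=(f([*x0,a]),a)
        if best is None or r<best: best=r
    sim=np.array([[*x0,best[1]],[x0[0]+15,x0[1],best[1]],[x0[0],x0[1]+15,best[1]],[*x0,best[1]+.4]])
    r=minimize(f,sim[0],method="Nelder-Mead",options=dict(initial_simplex=sim,xatol=.02,fatol=1e-4,maxiter=150))
    return np.round(r.x,2),round(r.fun,3)
E
python3 - <<'E'
from h import *
near=dict(white=(440,-190),teal=(567,-140),mustard=(440,-300),charcoal=(561,-252))
for n in ["top","side"]:
    p=shot(n)
    for c in C:
        for th,parts,z in [(f"cup_{c}_mid",[BODY,HAND],4),(f"saucer_{c}",[SAU],8)]:
            rs=cut_out(th,p)
            if th[0]=="c": rs=[r for r in rs if np.hypot(*(at_z(p,r["at"],40)[:2]-near[c]))<45]
            if not rs: print(n,th,"none");continue
            r=rs[0]; x0=at_z(p,r["at"],40 if th[0]=="c" else 15)[:2]
            print(n,th,round(r["confidence"],2),int(r["region"].sum()),*fit(p,r["region"].astype(float),parts,x0,z,th[0]=="c"))
    if n=="top":
        im=cv2.resize(p["image"][100:330,310:470],None,fx=2.6,fy=2.6,interpolation=cv2.INTER_CUBIC)
        cv2.imwrite("pics/crop.png",im[...,::-1])
E
```

```text
top cup_white_mid 0.62 550 [ 445.8  -198.39   -1.28] 0.139
top saucer_white 0.71 533 [ 5.8099e+02 -1.5705e+02  2.7000e-01] 1.503
top cup_teal_mid 0.81 489 [ 5.6575e+02 -1.4432e+02 -5.5000e-01] 0.183
top saucer_teal 0.98 1302 [5.8632e+02 1.3081e+02 1.7000e-01] 0.05
top cup_mustard_mid 0.89 571 [ 444.06 -312.46    3.1 ] 0.081
top saucer_mustard 0.84 1459 [4.5211e+02 2.6700e+02 6.0000e-02] 0.031
top cup_charcoal_mid 0.69 511 [ 563.19 -260.39   -2.7 ] 0.146
top saucer_charcoal 0.92 1445 [ 4.5377e+02  1.3543e+02 -2.0000e-02] 0.038
side cup_white_mid 0.66 465 [ 444.22 -195.12   -1.28] 0.198
side saucer_white 0.9 1513 [5.8282e+02 2.6800e+02 6.0000e-02] 0.078
side cup_teal_mid 0.75 501 [ 563.9  -140.46   -1.82] 0.14
side saucer_teal 0.6 1200 [5.8503e+02 1.3339e+02 9.0000e-02] 0.073
side cup_mustard_mid 0.65 479 [ 442.62 -310.9     3.11] 0.088
side saucer_mustard 0.82 1585 [4.5033e+02 2.6873e+02 3.0000e-02] 0.053
side cup_charcoal_mid 0.74 475 [ 561.17 -255.57    1.59] 0.154
side saucer_charcoal 0.66 1272 [4.5282e+02 1.3861e+02 5.0000e-02] 0.045
```

View pics/crop.png

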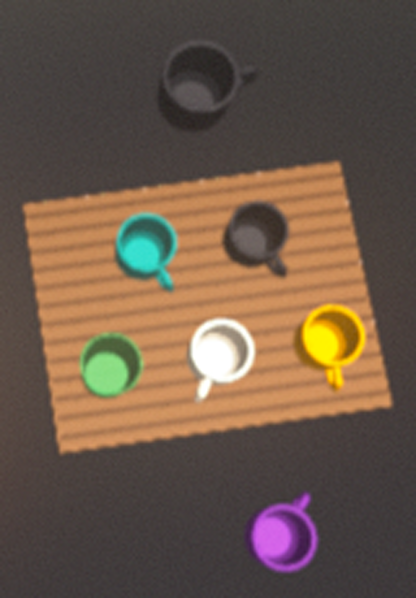

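The crop shows four handled cups on the mat: teal, charcoal, white and mustard. The charcoal mug off the mat is larger (rim about 78 px against 62), so the charcoal cup on the mat is the one meant. The tumbler is handle-less and green, and the purple cup stays where it is. I'll take the yaw from the handle tips.

```bash
python3 - <<'E'
from h import *
p=shot("top"); s=env.state(); print(s["t"],s["eef_pos"],s["tcp_rot"],s["joints"],s["opening"])
for c,a,b in [("white",(222,350),(201,395)),("teal",(147,242),(169,286)),("charcoal",(258,233),(282,270)),("mustard",(333,336),(337,384))]:
    f=lambda q:(q[0]/2.6+310,q[1]/2.6+100)
    A_=at_z(p,f(a),66)[:2]; B=at_z(p,f(b),40)[:2]; d=B-A_
    yaw=np.arctan2(d[1],d[0]); print(c,A_.round(1),B.round(1),round(np.hypot(*d),1),"yaw",round(yaw,2))
E
```

```text
2.1 [163.55318248 603.22064254 404.79177745] [3.14140860e+00 4.25729554e-05 2.87680731e+00] [ 1.20039516e+00  4.90860010e-01  1.55888266e+00 -2.58430977e-05
  1.09166247e+00 -1.05603917e-01] 1.0005473781254055
white [ 443.8 -199.8] [ 405.5 -175.3] 45.5 yaw 2.57
teal [ 564.9 -146.1] [ 521.5 -164.2] 47.0 yaw -2.75
charcoal [ 556.7 -259.6] [ 520.1 -283. ] 43.4 yaw -2.57
mustard [ 440.6 -311.8] [ 395.2 -313.3] 45.4 yaw -3.11
```

Emit:
move_arm:
  commands:
    - [[0.8,-0.96,0],-0.55,0.7]
    - [[0.8,-0.96,0],-0.55,0.7]
    - [[0.8,-0.96,0],-0.55,0.7]
    - [[0.8,-0.96,0],-0.55,0.7]
    - [[0.8,-0.96,0],-0.55,0.7]
    - [[0.8,-0.96,0],-0.55,0.7]
    - [[0.8,-0.96,0],-0.55,0.7]
    - [[0.8,-0.96,0],0,0.7]
    - [[0.8,-0.96,0],0,0.7]
    - [[0.8,-0.96,0],0,0.7]
    - [[0.8,-0.96,0],0,0.7]
    - [[0.8,-0.96,0],0,0.7]
    - [[0.8,-0.96,0],0,0.7]
    - [[0.8,-0.96,0],0,0.7]
    - [[0,0,0],0,0.7]
    - [[0,0,0],0,0.7]

```text
t: 3.43
eef_pos: [500.5, 198.6, 404.6]
tcp_rot: [-3.142, -0.0, 2.566]
ft_force: [-0.3, 0.1, 0.5]
opening: 0.844
grip_force: 0.0
```

```bash
cat > w.py <<'E'
from h import *
import sys
S=dict(white=(583,265),teal=(585.5,132),mustard=(451,268),charcoal=(453.5,137))
K=dict(white=(445,-198,2.57),teal=(565,-144,-2.75),mustard=(443,-312,-3.11),charcoal=(560,-259,-2.57))
def look(things,f=None,z0=None,near=None):
    p=shot("wrist"); s=env.state(); print("t",round(s["t"],2),np.round(s["eef_pos"],1),np.round(s["tcp_rot"],3),round(s["opening"],3))
    if f: save(p,f)
    for th in things:
        c=th.split("_")[1]; cup=th[0]=="c"; g=near or (K if cup else S)[c][:2]
        rs=[r for r in cut_out(th,p) if np.hypot(*(at_z(p,r["at"],40 if cup else 15)[:2]-g))<45]
        if not rs: print(th,"none",np.round(proj(p,(*g,30),True)));continue
        r=rs[0]
        print(th,round(r["confidence"],2),np.round(r["at"]),int(r["region"].sum()),*fit(p,r["region"].astype(float),[BODY,HAND] if cup else [SAU],g,z0 or (4 if cup else 8),cup))
if __name__=="__main__": look(sys.argv[2:],sys.argv[1])
E
python3 w.py w1.png saucer_white saucer_teal saucer_mustard saucer_charcoal
```

```text
t 3.48 [499.7 199.5 404.6] [-3.141 -0.     2.567] 0.85
saucer_white 0.65 [399. 197.] 5742 [5.8314e+02 2.6676e+02 1.2000e-01] 0.043
saucer_teal 0.76 [311. 253.] 5207 [5.8473e+02 1.3230e+02 2.8000e-01] 0.022
saucer_mustard 0.88 [343. 106.] 7354 [4.5005e+02 2.6772e+02 2.6000e-01] 0.018
saucer_charcoal 0.65 [255. 168.] 6592 [4.5244e+02 1.3594e+02 4.4000e-01] 0.017
```

View pics/w1.png

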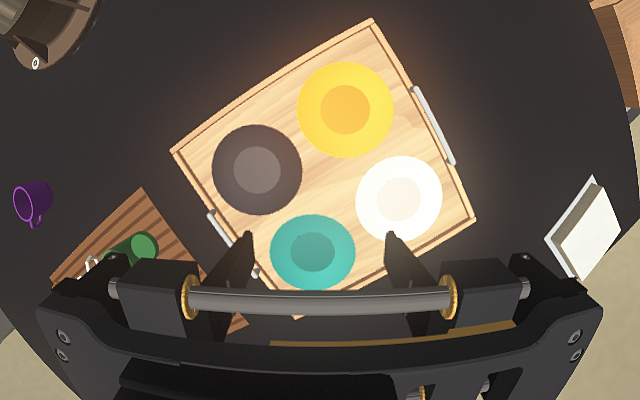

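The wrist view agrees with the earlier fits: white (399,197), teal (312,252), mustard (345,108), charcoal (257,170). The saucer spacing comes out at 132 mm. Going over the white cup.

Emit:
move_arm:
  commands:
    - [[-0.13,-0.946,0],0,0.7]
    - [[-0.13,-0.946,0],0,0.7]
    - [[-0.13,-0.946,0],0,0.7]
    - [[-0.13,-0.946,0],0,0.7]
    - [[-0.13,-0.946,-0.2],0,0.7]
    - [[-0.13,-0.946,-0.2],0,0.7]
    - [[-0.13,-0.946,-0.2],0,0.7]
    - [[-0.13,-0.946,-0.2],0,0.7]
    - [[-0.13,-0.946,-0.2],0,0.7]
    - [[-0.13,-0.946,-0.2],0,0.7]
    - [[-0.13,-0.946,-0.2],0,0.7]
    - [[-0.13,-0.946,-0.2],0,0.7]
    - [[-0.13,-0.946,-0.2],0,0.7]
    - [[-0.13,-0.946,-0.2],0,0.7]
    - [[0,0,0],0,0.7]
    - [[0,0,0],0,0.7]
    - [[0,0,0],0,0.7]

```text
t: 5.1
eef_pos: [445.0, -196.4, 344.9]
tcp_rot: [3.141, -0.0, 2.569]
ft_force: [-0.6, -0.1, 0.5]
opening: 0.853
grip_force: 0.0
```

```bash
python3 w.py w2.png cup_white_mid cup_teal_mid cup_mustard_mid cup_charcoal_mid
```

```text
t 5.15 [ 445.1 -196.1  345. ] [3.141 0.    2.57 ] 0.85
cup_white_mid 0.83 [316. 200.] 4187 [ 444.88 -197.58   -0.65] 0.098
cup_teal_mid 0.88 [428. 248.] 1454 [ 5.6658e+02 -1.4083e+02 -3.0000e-02] 1.355
cup_mustard_mid 0.82 [214. 236.] 2243 [ 442.33 -311.09    3.09] 0.805
cup_charcoal_mid 0.74 [328. 322.] 1848 [ 562.07 -259.8    -0.58] 0.824
```

View pics/w2.png

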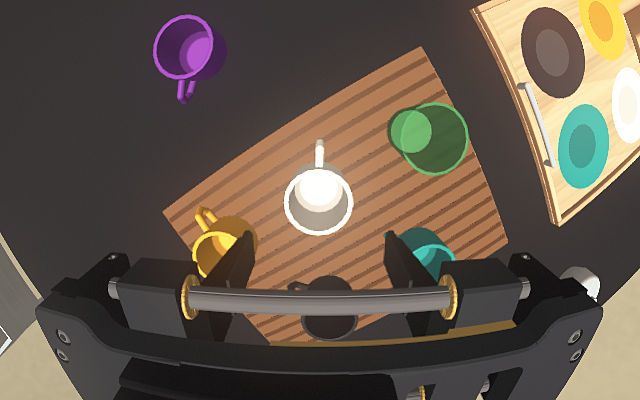

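The wrist view shows the white cup at (318,200) with its handle pointing straight up the image, so the fingers straddle it squarely. Descending and gripping.

Emit:
move_arm:
  commands:
    - [[0,-0.05,-0.9],0,0.7]
    - [[0,0,-0.9],0,0.7]
    - [[0,0,-0.9],0,0.7]
    - [[0,0,-0.9],0,0.7]
    - [[0,0,-0.5],0,0.7]
    - [[0,0,-0.2],0,0.7]
    - [[0,0,0],0,0.7]
    - [[0,0,0],0,0.2]
    - [[0,0,0],0,0.0]
    - [[0,0,0],0,-1]
    - [[0,0,0],0,-1]
    - [[0,0,0],0,-1]
    - [[0,0,0],0,-1]
    - [[0,0,0],0,-1]

```text
t: 6.52
eef_pos: [445.2, -198.8, 216.6]
tcp_rot: [3.141, 0.002, 2.569]
ft_force: [0.8, 1.2, 8.1]
opening: 0.652
grip_force: 30.0
```

Emit:
move_arm:
  commands:
    - [[0,0,0.4],0,-1]
    - [[0,0,1],0,-1]
    - [[0,0,1],0,-1]
    - [[0.286,0.965,1],0,-1]
    - [[0.286,0.965,0.6],0,-1]
    - [[0.286,0.965,0],0,-1]
    - [[0.286,0.965,0],0,-1]
    - [[0.286,0.965,0],0,-1]
    - [[0.286,0.965,0],0,-1]
    - [[0.286,0.965,0],0,-1]
    - [[0.286,0.965,0],0,-1]
    - [[0.286,0.965,0],0,-1]
    - [[0.286,0.965,0],0,-1]
    - [[0.286,0.965,0],0,-1]
    - [[0.286,0.965,0],0,-1]
    - [[0.286,0.965,0],0,-1]
    - [[0.286,0.965,0],0,-1]
    - [[0.286,0.965,0],0,-1]
    - [[0.286,0.965,0],0,-1]
    - [[0,0,0],0,-1]

```text
t: 8.18
eef_pos: [582.5, 267.8, 335.1]
tcp_rot: [3.14, 0.0, 2.571]
ft_force: [-1.0, -0.4, -1.0]
opening: 0.652
grip_force: 30.0
```

Emit:
move_arm:
  commands:
    - [[0,0,-1],0,-1]
    - [[0,0,-1],0,-1]
    - [[0,0,-0.6],0,-1]
    - [[0,0,0],0,-1]
    - [[0,0,0],0,-1]

```text
t: 8.6
eef_pos: [582.1, 263.6, 256.9]
tcp_rot: [-3.14, -0.001, 2.569]
ft_force: [0.0, 0.3, -0.7]
opening: 0.651
grip_force: 30.0
```

```bash
python3 - <<'E'
import w
w.look(["saucer_white"],"w3.png")
w.look(["cup_white_mid"],None,33,(582,264))
E
```

```text
t 8.65 [582.3 263.7 258. ] [3.141 0.    2.569] 0.651
saucer_white 0.84 [332. 186.] 8505 [5.8331e+02 2.6672e+02 1.4000e-01] 0.984
t 8.75 [582.4 263.8 258.8] [3.140e+00 1.000e-03 2.569e+00] 0.65
cup_white_mid 0.86 [318. 254.] 10255 [582.96 263.3   -0.6 ] 0.312
```

View pics/w3.png

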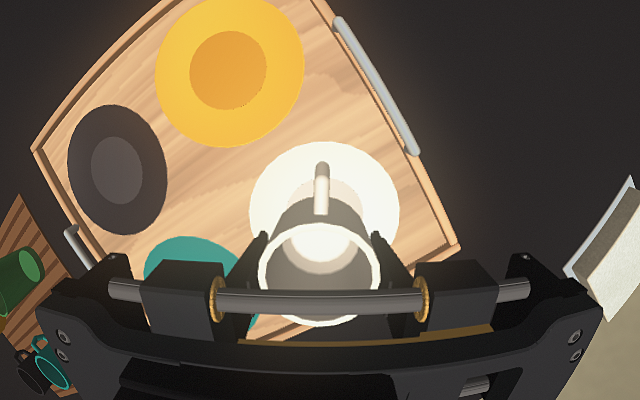

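The white cup hangs above its saucer, rim at (318,275) and saucer at about (325,190). Lowering it gently.

Emit:
move_arm:
  commands:
    - [[0,0.03,-0.4],0,-1]
    - [[0,0,-0.3],0,-1]
    - [[0,0,-0.2],0,-1]
    - [[0,0,-0.1],0,-1]
    - [[0,0,-0.04],0,-1]
    - [[0,0,-0.03],0,-1]
    - [[0,0,0],0,-1]
    - [[0,0,0],0,-1]

```text
t: 9.47
eef_pos: [581.8, 264.6, 225.6]
tcp_rot: [-3.141, -0.0, 2.569]
ft_force: [-3.3, -3.0, 9.2]
opening: 0.648
grip_force: 30.0
```

Emit:
move_arm:
  commands:
    - [[0,0,0],0,0.4]
    - [[0,0,0],0,0.5]
    - [[0,0,0],0,0.7]
    - [[0,0,0],0,0.7]
    - [[0,0,0],0,0.7]
    - [[0,0,0.3],0,0.7]
    - [[0,0,0.8],0,0.7]
    - [[0,0,1],0,0.7]
    - [[0,0,1],0,0.7]
    - [[0,0,0.9],0,0.7]

```text
t: 10.3
eef_pos: [581.9, 264.7, 347.4]
tcp_rot: [3.141, 0.001, 2.569]
ft_force: [-0.4, -0.8, 0.2]
opening: 0.853
grip_force: 0.0
```

Emit:
move_arm:
  commands:
    - [[-0.2325,-0.96,0],0.375,0.7]
    - [[-0.2325,-0.96,0],0.375,0.7]
    - [[-0.2325,-0.96,0],0.375,0.7]
    - [[-0.2325,-0.96,0],0.375,0.7]
    - [[-0.2325,-0.96,0],0.375,0.7]
    - [[-0.2325,-0.96,0],0.375,0.7]
    - [[-0.2325,-0.96,0],0.375,0.7]
    - [[-0.2325,-0.96,0],0.375,0.7]
    - [[-0.2325,-0.96,0],0.375,0.7]
    - [[-0.2325,-0.96,0],0.375,0.7]
    - [[-0.2325,-0.96,0],0.375,0.7]
    - [[-0.2325,-0.96,0],0.375,0.7]
    - [[-0.2325,-0.96,0],0.375,0.7]
    - [[-0.2325,-0.96,0],0.375,0.7]
    - [[-0.2325,-0.96,0],0.375,0.7]
    - [[-0.2325,-0.96,0],0.375,0.7]
    - [[-0.2325,-0.96,0],0.375,0.7]
    - [[-0.2325,-0.96,0],0.375,0.7]
    - [[-0.2325,-0.96,0],0.375,0.7]
    - [[-0.2325,-0.96,0],0.375,0.7]

```text
t: 11.97
eef_pos: [441.9, -312.7, 345.8]
tcp_rot: [-3.141, 0.001, -3.113]
ft_force: [0.2, 1.1, 0.2]
opening: 0.851
grip_force: 0.0
```

Emit:
move_arm:
  commands:
    - [[0,0,0],0,0.7]
    - [[0,0,0],0,0.7]
    - [[0,0,0],0,0.7]

```text
t: 12.22
eef_pos: [442.4, -311.0, 345.3]
tcp_rot: [3.141, 0.0, -3.115]
ft_force: [1.0, 0.2, 0.6]
opening: 0.852
grip_force: 0.0
```

```bash
python3 - <<'E'
import w
from h import *
w.look(["cup_mustard_mid"],"w4.png")
p=shot("top"); save(p,"top2.png")
for th,z,g in [("cup_white_mid",13,(582,265)),("saucer_white",8,(582,265)),("cup_charcoal_mid",4,(560,-259)),("cup_teal_mid",4,(565,-144))]:
    rs=[r for r in cut_out(th,p) if np.hypot(*(at_z(p,r["at"],30)[:2]-g))<45]
    for r in rs[:1]: print(th,np.round(r["at"]),int(r["region"].sum()),*fit(p,r["region"].astype(float),[BODY,HAND] if th[0]=="c" else [SAU],g,z,th[0]=="c"))
E
```

```text
t 12.27 [ 442.6 -310.6  345.3] [ 3.141  0.    -3.114] 0.848
cup_mustard_mid 0.87 [320. 198.] 4183 [ 442.31 -310.13    3.12] 0.03
cup_white_mid [209. 211.] 579 [581.17 264.04   0.67] 0.154
saucer_white [227. 220.] 789 [ 5.8374e+02  2.6550e+02 -3.0000e-02] 0.772
cup_charcoal_mid [408. 190.] 529 [ 562.73 -260.11   -0.76] 0.198
cup_teal_mid [363. 192.] 385 [ 5.6830e+02 -1.4695e+02 -5.2000e-01] 0.384
```

View pics/w4.png

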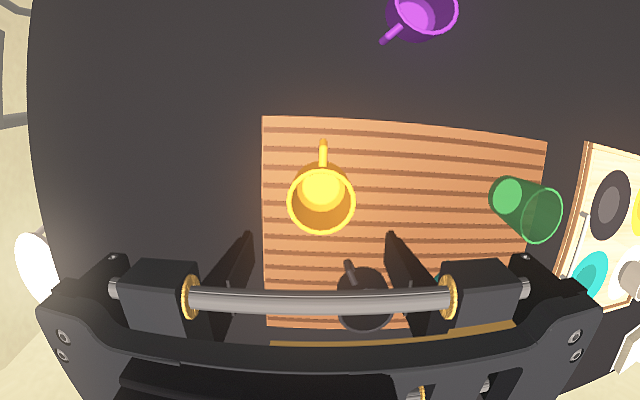

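Mustard cup at (321,200), centred, with its handle aligned. Grasp, lift and carry to the mustard saucer.

Emit:
move_arm:
  commands:
    - [[0,0,-0.9],0,0.7]
    - [[0,0,-0.9],0,0.7]
    - [[0,0,-0.9],0,0.7]
    - [[0,0,-0.9],0,0.7]
    - [[0,0,-0.5],0,0.7]
    - [[0,0,-0.2],0,0.7]
    - [[0,0,0],0,0.7]
    - [[0,0,0],0,0.2]
    - [[0,0,0],0,0.0]
    - [[0,0,0],0,-1]
    - [[0,0,0],0,-1]
    - [[0,0,0],0,-1]
    - [[0,0,0],0,-1]
    - [[0,0,0],0,-1]
    - [[0,0,0.4],0,-1]
    - [[0,0,1],0,-1]
    - [[0,0,1],0,-1]
    - [[0,0,1],0,-1]
    - [[0,0,0.6],0,-1]
    - [[0,0,0],0,-1]

```text
t: 14.23
eef_pos: [442.7, -311.4, 339.9]
tcp_rot: [-3.137, 0.005, -3.114]
ft_force: [0.6, -0.1, -1.5]
opening: 0.655
grip_force: 30.0
```

Emit:
move_arm:
  commands:
    - [[0.013,0.9645,0],0,-1]
    - [[0.013,0.9645,0],0,-1]
    - [[0.013,0.9645,0],0,-1]
    - [[0.013,0.9645,0],0,-1]
    - [[0.013,0.9645,0],0,-1]
    - [[0.013,0.9645,0],0,-1]
    - [[0.013,0.9645,0],0,-1]
    - [[0.013,0.9645,0],0,-1]
    - [[0.013,0.9645,0],0,-1]
    - [[0.013,0.9645,0],0,-1]
    - [[0.013,0.9645,0],0,-1]
    - [[0.013,0.9645,0],0,-1]
    - [[0.013,0.9645,0],0,-1]
    - [[0.013,0.9645,0],0,-1]
    - [[0.013,0.9645,0],0,-1]
    - [[0.013,0.9645,0],0,-1]
    - [[0.013,0.9645,0],0,-1]
    - [[0.013,0.9645,0],0,-1]
    - [[0.013,0.9645,0],0,-1]
    - [[0.013,0.9645,0],0,-1]

```text
t: 15.9
eef_pos: [449.9, 268.8, 335.1]
tcp_rot: [-3.141, -0.001, -3.114]
ft_force: [0.7, -0.1, -1.0]
opening: 0.651
grip_force: 30.0
```

Emit:
move_arm:
  commands:
    - [[0,0,0],0,-1]
    - [[0,0,-1],0,-1]
    - [[0,0,-1],0,-1]
    - [[0,0,-0.6],0,-1]
    - [[0,0,0],0,-1]
    - [[0,0,0],0,-1]

```text
t: 16.4
eef_pos: [450.3, 267.1, 257.2]
tcp_rot: [-3.141, -0.002, -3.115]
ft_force: [0.7, 0.1, -1.0]
opening: 0.65
grip_force: 30.0
```

```bash
python3 - <<'E'
import w
w.look(["saucer_charcoal"],"w5.png")
w.look(["cup_mustard_mid"],None,35,(450,268))
E
```

```text
t 16.45 [450.5 267.2 258.2] [-3.142 -0.    -3.115] 0.651
saucer_charcoal 0.98 [166. 207.] 10921 [4.5346e+02 1.3548e+02 1.2000e-01] 0.095
t 16.55 [450.6 267.3 259.1] [ 3.141e+00  2.000e-03 -3.115e+00] 0.65
cup_mustard_mid 0.97 [321. 251.] 9971 [ 4.5189e+02  2.6663e+02 -1.2000e-01] 0.328
```

View pics/w5.png

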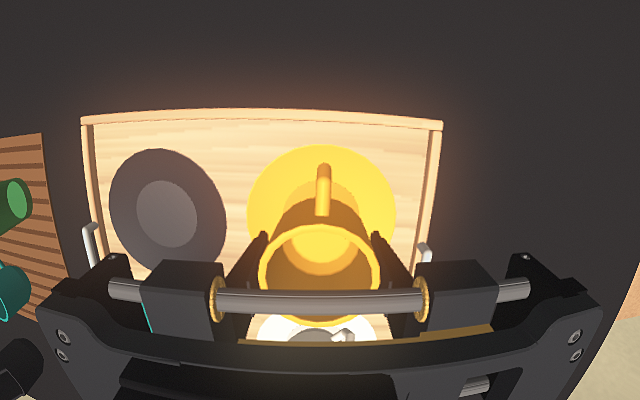

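The mustard cup is held upright over the mustard saucer, rim at (320,275) and saucer centred at about (321,192). Lower, check the contact, release.

Emit:
move_arm:
  commands:
    - [[0,0.02,-0.4],0,-1]
    - [[0,0,-0.3],0,-1]
    - [[0,0,-0.2],0,-1]
    - [[0,0,-0.1],0,-1]
    - [[0,0,-0.04],0,-1]
    - [[0,0,-0.03],0,-1]
    - [[0,0,0],0,-1]
    - [[0,0,0],0,-1]

```text
t: 17.27
eef_pos: [450.4, 268.0, 226.2]
tcp_rot: [3.141, 0.0, -3.114]
ft_force: [-0.0, -0.2, -2.3]
opening: 0.652
grip_force: 30.0
```

Emit:
move_arm:
  commands:
    - [[0,0,-0.03],0,-1]
    - [[0,0,0],0,-1]
    - [[0,0,0],0,-1]

```text
t: 17.52
eef_pos: [450.4, 268.0, 225.9]
tcp_rot: [3.141, 0.001, -3.114]
ft_force: [-1.5, -0.9, 9.2]
opening: 0.652
grip_force: 30.0
```

Emit:
move_arm:
  commands:
    - [[0,0,0],0,0.4]
    - [[0,0,0],0,0.5]
    - [[0,0,0],0,0.7]
    - [[0,0,0],0,0.7]
    - [[0,0,0],0,0.7]
    - [[0,0,0.3],0,0.7]
    - [[0,0,0.8],0,0.7]
    - [[0,0,1],0,0.7]
    - [[0,0,1],0,0.7]
    - [[0,0,0.9],0,0.7]

```text
t: 18.35
eef_pos: [450.1, 267.9, 347.3]
tcp_rot: [3.141, 0.001, -3.114]
ft_force: [-0.2, 0.1, -0.5]
opening: 0.849
grip_force: 0.0
```

Emit:
move_arm:
  commands:
    - [[0.207,-0.976,0],0.23,0.7]
    - [[0.207,-0.976,0],0.23,0.7]
    - [[0.207,-0.976,0],0.23,0.7]
    - [[0.207,-0.976,0],0.23,0.7]
    - [[0.207,-0.976,0],0.23,0.7]
    - [[0.207,-0.976,0],0.23,0.7]
    - [[0.207,-0.976,0],0.23,0.7]
    - [[0.207,-0.976,0],0.23,0.7]
    - [[0.207,-0.976,0],0.23,0.7]
    - [[0.207,-0.976,0],0.23,0.7]
    - [[0.207,-0.976,0],0.23,0.7]
    - [[0.207,-0.976,0],0.23,0.7]
    - [[0.207,-0.976,0],0.23,0.7]
    - [[0.207,-0.976,0],0.23,0.7]
    - [[0.207,-0.976,0],0.23,0.7]
    - [[0.207,-0.976,0],0.23,0.7]
    - [[0.207,-0.976,0],0.23,0.7]
    - [[0.207,-0.976,0],0.23,0.7]
    - [[0,0,0],0,0.7]
    - [[0,0,0],0,0.7]

```text
t: 20.02
eef_pos: [561.8, -260.1, 345.1]
tcp_rot: [3.141, -0.0, -2.785]
ft_force: [0.3, 0.8, -0.8]
opening: 0.849
grip_force: 0.0
```

```bash
python3 - <<'E'
import w
w.look(["cup_charcoal_mid","cup_teal_mid"],"w6.png")
E
```

```text
t 20.07 [ 561.8 -259.   345.2] [ 3.141 -0.    -2.784] 0.851
cup_charcoal_mid 0.56 [319. 200.] 4138 [ 5.6190e+02 -2.5892e+02  3.9000e-01] 0.098
cup_teal_mid 0.74 [429. 232.] 3032 [ 561.27 -143.25    0.7 ] 0.309
```

View pics/w6.png

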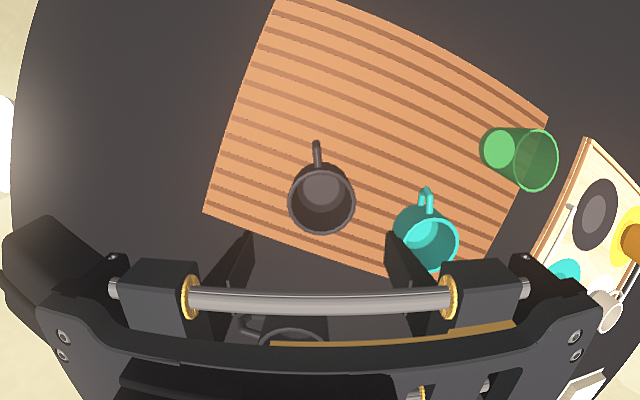

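The charcoal cup (the small one, on the mat) is centred at (320,200); the larger mug is at (285,335) behind the gripper. Gripping and carrying.

Emit:
move_arm:
  commands:
    - [[0,0,-0.9],0,0.7]
    - [[0,0,-0.9],0,0.7]
    - [[0,0,-0.9],0,0.7]
    - [[0,0,-0.9],0,0.7]
    - [[0,0,-0.5],0,0.7]
    - [[0,0,-0.2],0,0.7]
    - [[0,0,0],0,0.7]
    - [[0,0,0],0,0.2]
    - [[0,0,0],0,0.0]
    - [[0,0,0],0,-1]
    - [[0,0,0],0,-1]
    - [[0,0,0],0,-1]
    - [[0,0,0],0,-1]
    - [[0,0,0],0,-1]
    - [[0,0,0.4],0,-1]
    - [[0,0,1],0,-1]
    - [[0,0,1],0,-1]
    - [[0,0,1],0,-1]
    - [[0,0,0.6],0,-1]
    - [[0,0,0],0,-1]

```text
t: 21.83
eef_pos: [562.3, -259.2, 341.1]
tcp_rot: [-3.136, 0.004, -2.783]
ft_force: [0.2, -0.5, -1.8]
opening: 0.649
grip_force: 30.0
```

Emit:
move_arm:
  commands:
    - [[-0.259,0.94,0],0,-1]
    - [[-0.259,0.94,0],0,-1]
    - [[-0.259,0.94,0],0,-1]
    - [[-0.259,0.94,0],0,-1]
    - [[-0.259,0.94,0],0,-1]
    - [[-0.259,0.94,0],0,-1]
    - [[-0.259,0.94,0],0,-1]
    - [[-0.259,0.94,0],0,-1]
    - [[-0.259,0.94,0],0,-1]
    - [[-0.259,0.94,0],0,-1]
    - [[-0.259,0.94,0],0,-1]
    - [[-0.259,0.94,0],0,-1]
    - [[-0.259,0.94,0],0,-1]
    - [[-0.259,0.94,0],0,-1]
    - [[0,0,0],0,-1]
    - [[0,0,-1],0,-1]
    - [[0,0,-1],0,-1]
    - [[0,0,-0.6],0,-1]
    - [[0,0,0],0,-1]
    - [[0,0,0],0,-1]

```text
t: 23.5
eef_pos: [453.4, 135.5, 257.7]
tcp_rot: [3.141, -0.002, -2.783]
ft_force: [0.1, -0.8, -1.8]
opening: 0.649
grip_force: 30.0
```

```bash
python3 - <<'E'
import w
w.look(["cup_mustard_mid"],"w7.png",13,(450.4,268))
w.look(["cup_charcoal_mid"],None,35,(453,136))
E
```

```text
t 23.55 [453.6 135.6 258.5] [ 3.141 -0.    -2.783] 0.651
cup_mustard_mid 0.75 [491. 250.] 2048 [449.09 269.83   3.21] 2.503
t 23.65 [453.6 135.6 259.2] [-3.141e+00  2.000e-03 -2.783e+00] 0.647
cup_charcoal_mid 0.68 [318. 255.] 9996 [4.5503e+02 1.3521e+02 3.4000e-01] 0.339
```

View pics/w7.png

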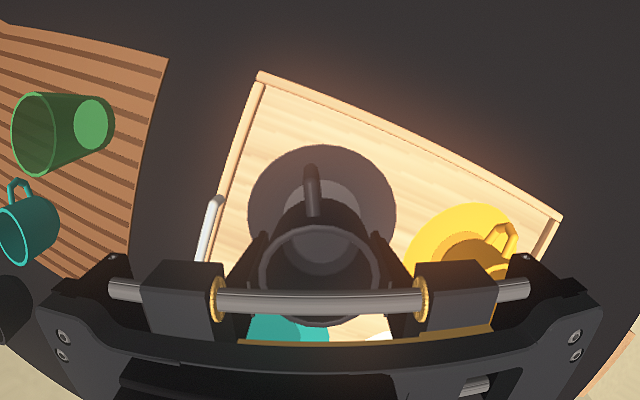

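Charcoal cup (rim 318,275) centred over the charcoal saucer (321,192). Lower to contact.

Emit:
move_arm:
  commands:
    - [[-0.02,0.01,-0.4],0,-1]
    - [[0,0,-0.3],0,-1]
    - [[0,0,-0.2],0,-1]
    - [[0,0,-0.1],0,-1]
    - [[0,0,-0.05],0,-1]
    - [[0,0,-0.04],0,-1]
    - [[0,0,0],0,-1]
    - [[0,0,0],0,-1]
    - [[0,0,0],0,-1]

```text
t: 24.45
eef_pos: [452.8, 136.1, 226.1]
tcp_rot: [-3.142, 0.001, -2.783]
ft_force: [-2.7, 0.7, 8.2]
opening: 0.648
grip_force: 30.0
```

Emit:
move_arm:
  commands:
    - [[0,0,0],0,0.4]
    - [[0,0,0],0,0.5]
    - [[0,0,0],0,0.7]
    - [[0,0,0],0,0.7]
    - [[0,0,0],0,0.7]
    - [[0,0,0.3],0,0.7]
    - [[0,0,0.8],0,0.7]
    - [[0,0,1],0,0.7]
    - [[0,0,1],0,0.7]
    - [[0,0,0.9],0,0.7]

```text
t: 25.28
eef_pos: [452.4, 136.0, 347.6]
tcp_rot: [3.142, 0.0, -2.783]
ft_force: [0.7, -0.3, -0.8]
opening: 0.848
grip_force: 0.0
```

Emit:
move_arm:
  commands:
    - [[0.372,-0.932,0],0,0.7]
    - [[0.372,-0.932,0],0,0.7]
    - [[0.372,-0.932,0],0,0.7]
    - [[0.372,-0.932,0],0,0.7]
    - [[0.372,-0.932,0],0,0.7]
    - [[0.372,-0.932,0],0,0.7]
    - [[0.372,-0.932,0],0,0.7]
    - [[0.372,-0.932,0],0,0.7]
    - [[0.372,-0.932,0],0,0.7]
    - [[0.372,-0.932,0],0,0.7]
    - [[0,0,0],0,0.7]
    - [[0,0,0],0,0.7]
    - [[0,0,0],0,0.7]

```text
t: 26.37
eef_pos: [563.9, -143.1, 345.5]
tcp_rot: [3.141, -0.0, -2.783]
ft_force: [-1.1, 0.9, -0.3]
opening: 0.851
grip_force: 0.0
```

```bash
python3 - <<'E'
import w
w.look(["cup_teal_mid"],"w8.png")
E
```

```text
t 26.42 [ 563.9 -142.7  345.6] [ 3.141 -0.    -2.783] 0.852
cup_teal_mid 0.59 [321. 200.] 4163 [ 5.6604e+02 -1.4336e+02  3.3000e-01] 0.092
```

View pics/w8.png

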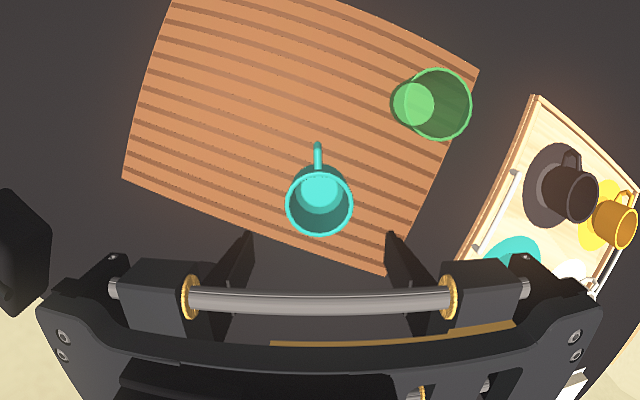

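Teal cup at (319,203), about 2 mm off in x. Correct, grip, lift.

Emit:
move_arm:
  commands:
    - [[0.06,-0.015,-0.9],0,0.7]
    - [[0,0,-0.9],0,0.7]
    - [[0,0,-0.9],0,0.7]
    - [[0,0,-0.9],0,0.7]
    - [[0,0,-0.5],0,0.7]
    - [[0,0,-0.2],0,0.7]
    - [[0,0,0],0,0.7]
    - [[0,0,0],0,0.2]
    - [[0,0,0],0,0.0]
    - [[0,0,0],0,-1]
    - [[0,0,0],0,-1]
    - [[0,0,0],0,-1]
    - [[0,0,0],0,-1]
    - [[0,0,0],0,-1]
    - [[0,0,0.4],0,-1]
    - [[0,0,1],0,-1]
    - [[0,0,1],0,-1]
    - [[0,0,1],0,-1]
    - [[0,0,0.6],0,-1]
    - [[0,0,0],0,-1]

```text
t: 28.13
eef_pos: [566.3, -144.1, 341.2]
tcp_rot: [-3.137, 0.005, -2.783]
ft_force: [0.5, -0.1, 0.0]
opening: 0.65
grip_force: 30.0
```

Emit:
move_arm:
  commands:
    - [[0.063,0.919,0],0,-1]
    - [[0.063,0.919,0],0,-1]
    - [[0.063,0.919,0],0,-1]
    - [[0.063,0.919,0],0,-1]
    - [[0.063,0.919,0],0,-1]
    - [[0.063,0.919,0],0,-1]
    - [[0.063,0.919,0],0,-1]
    - [[0.063,0.919,0],0,-1]
    - [[0.063,0.919,0],0,-1]
    - [[0.063,0.919,0],0,-1]
    - [[0,0,0],0,-1]
    - [[0,0,-1],0,-1]
    - [[0,0,-1],0,-1]
    - [[0,0,-0.6],0,-1]
    - [[0,0,0],0,-1]
    - [[0,0,0],0,-1]

```text
t: 29.47
eef_pos: [585.0, 131.3, 257.8]
tcp_rot: [3.141, -0.002, -2.783]
ft_force: [-0.0, 0.4, -0.7]
opening: 0.652
grip_force: 30.0
```

```bash
python3 - <<'E'
import w
w.look(["cup_teal_mid"],"w9.png",35,(585,132))
E
```

```text
t 29.52 [585.3 131.4 258.9] [ 3.142  0.    -2.783] 0.651
cup_teal_mid 0.87 [320. 251.] 10099 [5.8647e+02 1.3104e+02 1.3000e-01] 0.332
```

View pics/w9.png

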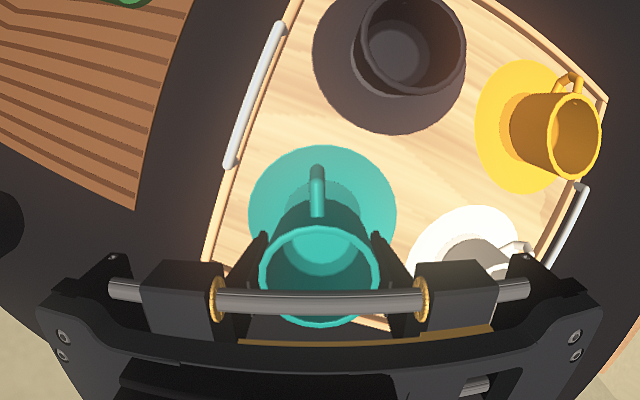

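Teal cup (rim 320,275) over its saucer (322,195); charcoal, mustard and white stand upright on theirs. Lower.

Emit:
move_arm:
  commands:
    - [[-0.01,0.025,-0.4],0,-1]
    - [[0,0,-0.3],0,-1]
    - [[0,0,-0.2],0,-1]
    - [[0,0,-0.1],0,-1]
    - [[0,0,-0.05],0,-1]
    - [[0,0,-0.04],0,-1]
    - [[0,0,0],0,-1]
    - [[0,0,0],0,-1]
    - [[0,0,0],0,-1]

```text
t: 30.32
eef_pos: [584.7, 132.5, 226.4]
tcp_rot: [3.142, 0.0, -2.783]
ft_force: [-2.7, 0.4, 6.9]
opening: 0.651
grip_force: 30.0
```

Emit:
move_arm:
  commands:
    - [[0,0,0],0,0.4]
    - [[0,0,0],0,0.5]
    - [[0,0,0],0,0.7]
    - [[0,0,0],0,0.7]
    - [[0,0,0],0,0.7]
    - [[0,0,0.3],0,0.7]
    - [[0,0,0.8],0,0.7]
    - [[0,0,1],0,0.7]
    - [[0,0,1],0,0.7]
    - [[0,0,1],0,0.7]
    - [[0,0.2,1],0,0.7]
    - [[0,0.6,1],0,0.7]
    - [[0,0.6,0.5],0,0.7]
    - [[0,0.6,0],0,0.7]
    - [[0,0,0],0,0.7]
    - [[0,0,0],0,0.7]
    - [[0,0,0],0,0.7]

```text
t: 31.73
eef_pos: [584.6, 192.0, 423.4]
tcp_rot: [3.142, -0.001, -2.783]
ft_force: [0.6, -0.3, -0.6]
opening: 0.851
grip_force: 0.0
```

```bash
python3 - <<'E'
import w
from h import *
w.look(["cup_charcoal_mid"],"w10.png",13,(453,136))
w.look(["cup_mustard_mid"],None,13,(450,268))
w.look(["cup_teal_mid"],None,13,(585,132))
w.look(["saucer_"+c for c in ["charcoal","mustard","teal","white"]])
p=shot("top"); print([(t,np.round(search_frame(t,p)[0]["at"])) for t in ("tumbler","sugar_pot")])
E
```

```text
t 31.78 [584.7 191.8 423.3] [ 3.142e+00 -1.000e-03 -2.784e+00] 0.85
cup_charcoal_mid 0.94 [315.  54.] 2741 [451.98 136.03  -2.68] 0.044
t 31.88 [584.9 191.7 423.3] [ 3.141e+00 -1.000e-03 -2.784e+00] 0.85
cup_mustard_mid 0.94 [423.  92.] 2707 [449.63 268.37   3.11] 0.069
t 31.98 [584.9 191.9 423.4] [ 3.141e+00 -1.000e-03 -2.784e+00] 0.851
cup_teal_mid 0.75 [272. 162.] 2668 [ 5.8358e+02  1.3225e+02 -3.8000e-01] 0.134
t 32.08 [584.9 192.  423.5] [ 3.141 -0.    -2.784] 0.848
saucer_charcoal 0.68 [318.  78.] 4073 [452.51 136.31  -0.  ] 0.665
saucer_mustard 0.57 [392.  97.] 3245 [4.4981e+02 2.6738e+02 4.3000e-01] 0.875
saucer_teal 0.63 [291. 148.] 3356 [5.8474e+02 1.3229e+02 2.6000e-01] 0.892
saucer_white 0.61 [356. 177.] 2967 [ 5.8301e+02  2.6724e+02 -1.2000e-01] 0.956
[('tumbler', array([350., 240.])), ('sugar_pot', array([282., 128.]))]
```

View pics/w10.png

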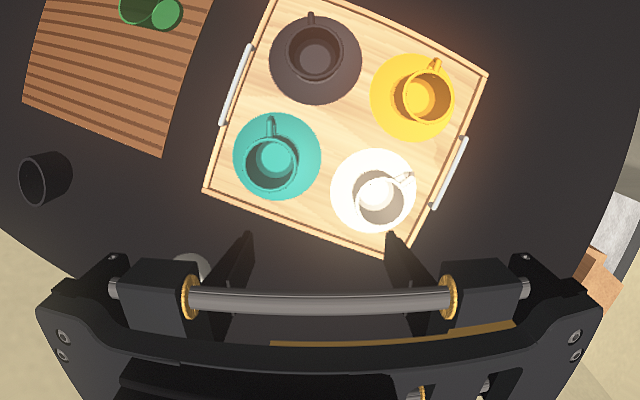

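All four cups stand upright on saucers of their own colour: charcoal (315,55), mustard (425,95), teal (272,160), white (378,195). One check on the white cup's centring, since its cup/saucer fits were the least certain.

```bash
python3 - <<'E'
from h import *
p=shot("wrist")
for c,g in [("white",(582,265)),("teal",(585,132))]:
    a=cut_out(f"cup_{c}_mid",p); b=cut_out(f"saucer_{c}",p)
    a=min(a,key=lambda r:np.hypot(*(r["at"]-proj(p,(*g,40),True)))); b=min(b,key=lambda r:np.hypot(*(r["at"]-proj(p,(*g,15),True))))
    print(c,"cup",fit(p,a["region"].astype(float),[BODY,HAND],g,13),"saucer",fit(p,(a["region"]|b["region"]).astype(float),[SAU,BODY+[0,0,5]],g,8,False))
E
```

```text
white cup (array([580.65, 265.49,   0.96]), np.float64(0.135)) saucer (array([595.49, 293.32,  -1.  ]), np.float64(1.021))
teal cup (array([ 5.8391e+02,  1.3248e+02, -3.5000e-01]), np.float64(0.129)) saucer (array([5.8455e+02, 1.3269e+02, 1.9000e-01]), np.float64(0.058))
```

```bash
python3 - <<'E'
from h import *
p=shot("wrist"); i=p["image"].astype(int); ok=np.zeros((400,640),np.uint8); ok[140:245,325:425]=1
m=((i.min(2)>215)&(ok>0)).astype(np.uint8)
h=cv2.convexHull(cv2.findNonZero(m)); e=cv2.fitEllipse(h); print(e, at_z(p,e[0],19)[:2], proj(p,(582.3,264.6,19),True))
print(np.round(fit(p,cv2.fillConvexPoly(np.zeros((400,640),np.uint8),h,1).astype(float),[SAU],(583,265),8,False)[0],1))
E
```

```text
((372.47271728515625, 189.538330078125), (83.87913513183594, 87.83366394042969), 53.300960540771484) [581.64157221 265.06645473] [371.95464701 189.87103448]
[5.831e+02 2.669e+02 1.000e-01]
```

The white saucer is at about (582.5,266) and its cup at (581.5,265), within about 2 mm. Handing in.

```bash
python3 -c "
from cell import env
print(env.job_done())"
```

```text
the job is handed in; nothing more can be done
None
```

The job is handed in: all four espresso cups stand upright on the saucers of their own colour, within about 2 mm of centre by my measurements, and the tumbler, sugar pot and look-alikes were left alone.

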